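Load and lock a roll of cake film on the dispenser

ROBOT

A 7-joint arm with a two-finger parallel gripper is mounted at the origin on the work surface. World frame = base frame: x ahead of the robot, y to its left, z up, the work surface at z = 0. Lengths are in m, angles in degrees, forces in N, time in s.
With the tool pointing down it reaches from about 0.4 to 0.85 m from the base axis. Payload 10.4 kg.
Tool frame: the origin (TCP) lies between the finger pads; the fingertips stand 19 mm ahead of it and the grasp point (between the pads) is the TCP (manip.nose_length is the distance from the TCP to the fingertips, in m); z points along the fingers, y is the line along which they close (so a half turn about z gives the same grasp; the last joint's range is limited). The gripper opens to 85 mm and grips with 20 to 120 N. Pads are 22 mm wide; open, the fingers measure 114 mm over their backs; the gripper's body (76 mm by 85 mm) begins 54 mm behind the grasp point. The pads swing forward as they close: fully open they stand 13 mm farther back than shut.
Start: joints at [71.012, 19.034, -3.707, 83.658, 1.238, 77.344, -5.071], TCP at [0.19, -0.595, 0.25] pointing down, gripper open.
Joint ranges: [-148.97, 148.97], [-28.65, 121.19], [-84.17, 76.75], [9.2, 138.47], [-72.65, 252.65], [3.7, 117.97], [-149.18, 149.18]. Speed limits (degrees/s): [127.2, 127.2, 159.86, 159.86, 180, 180, 180].

INTERFACE

Orientations are given as a 3x3 rotation matrix whose columns are the frame's x, y, z axes.
In Python, from rig import manip, camrig, job gives the robot as it stands (manip), with the cameras (camrig) and the job (job).
- The arm moves only by the shell command python3 nudge.py 'ROWS' [FORCE]. ROWS is a JSON list that holds a single list of rows (three levels of brackets), with 1 to 10 rows, each of 5 numbers: the finger opening in m, then dx, dy, dz in parts of the range, where 1.0 means 0.8 m, then a turn about the tool's z in normalised numbers (1 is 90 degrees); each row is the pose to reach, as a shift and turn from the pose commanded when the command began, along the tool's axes at that moment; what a row does not reach only later rows make up. A row lasts 1/10 s, in which the tool goes at most 0.05 m and 8.59 degrees, less where a joint would pass 70% of its speed; a pose out of reach is approached as far as the arm can. The fingers move at their own pace and stop on an object; FORCE is the grip in N (left out, the last holds). Time passes only in rows, so rows that do not move let the fingers close. It prints the time, the measured TCP pose, the force, the opening and the grip force at its end. Input that does not fit is refused with a message, and nothing moves.
- manip.observe(): the state, without advancing time (a new reading comes with each control period).
- camrig.camera(name): name is "scene" or "top" or "wrist"; returns a dict with "pixels" (400x640x3 uint8, red, green, blue), "K" (3x3 intrinsics, pixels), "R" (3x3) and "t" (3): a world point X has camera coordinates R X + t; the wrist camera has in their place "mount" (4x4, takes a point from camera to tool coordinates, whose origin is the TCP and whose axes are the flange's). Camera axes: x right, y down, z forward; pixel columns grow to the right and rows downward; lengths in m; the calibration is good to about 2 mm. The wrist camera is an equidistant fisheye: a pixel r from the principal point sees the ray r / f radians off the axis. A picture is of the moment at which its call begins: read the wrist's pose just before it. There is no depth.
- job.hand_in(): hands the job in; it is judged then, once.
The state is a dict: "time": time; "joint_pos": joint angles; "qd": joint speeds; "tau": joint torques, N m; "tool_pos": TCP position; "orientation": TCP orientation; "contact_force": force on the tool from outside, world axes, zero at the start; "torque": the same for the moment, N m; "grip_width": finger opening in m; "gripper_force": force on a finger pad.
Only numpy, scipy, OpenCV 4.12 (cv2) and the standard library are available. Lean on these libraries where they do the work, as an engineer would, in place of code of your own. Each camera call takes 0.05 s, during which the arm holds its last target. There are 200 camera calls.

TASK

Load the film dispenser with the pale-blue acetate roll: its lock collar was left part-closed, so open the chuck by turning the collar by a lug back to its green open mark, and slide the roll up off its stock spindle and lower it gently (no dropping) over the hub until it sits fully home on the white flange. Then turn the collar clockwise to its red locked mark, so that the chuck holds the roll, and leave the other rolls on their spindles and everything else where it stands.

Things in the scene. Friction and masses are not known exactly. Their poses are not given: they have to be found in the camera images.
- dispenser: Film dispenser fixed on the table: steel base plate 240 x 190 mm, 14 mm thick, from -95 to +145 mm along its x and +-95 mm along its y. Origin: on the table under the hub's vertical axis, z up. The hub is a white flange 80 mm across with an aluminium post 30 mm across on it, ending in a cone, its tip 112 mm above the table; round its foot turns the black lock collar.
- hub_seat (a point): Centre of the white flange's top (the seat), on the hub's axis, 34 mm above the table; a roll fully home has its underside here. Axes as the dispenser's. Three brass jaws in the post above it reach a radius of 17.5 mm with the collar open, pushed out in proportion to 20.5 mm at the locked mark: locked, they fill a roll's core and no roll goes on any more.
- collar (a joint): Angle of the black lock collar (captive ring, 124 mm across, 16 to 30 mm above the table) about the hub's axis. 0 = open, at its other stop (white pointer at the green mark), 1.2 rad = locked (pointer at the red mark, at the dispenser's +x side), where it meets its stop. Grows clockwise seen from above. Stays where it is left; about 0.2 N m (2.5 N at a lug) turns it.
- lug_a (a point): Centre of the top of one of the collar's two lugs: an upright orange round grip, 18 mm across, 36 to 92 mm above the table, 80 mm from the hub's axis. It moves with the collar: 124 degrees counterclockwise from the dispenser's +x axis at collar = 0, 56 degrees at 1.2 rad.
- lug_b (a point): Centre of the top of the other lug, straight across the hub from lug_a and like it.
- guide_top (a point): Centre of the top of the white upright guide roller on the base plate, 22 mm across, 150 mm tall above the table.
- cutter_top (a point): Centre of the top of the red upright cut-off bar, 10 x 20 mm (blade side up to 24 mm from its centre along +y of the dispenser), 150 mm tall above the table.
- stand: Fixed plywood stock stand, 205 x 200 mm, 18 mm thick; origin on the table, plate centred 3 mm to -x of it. Three wooden spindles, 30 mm across, tops 98 mm above the table, at (55, 0), (-42, 56) and (-42, -56) mm in its frame; one roll sits on each, underside 18 mm above the table.
- roll_blue: Roll of pale-blue acetate cake film wound on a cardboard core: 68 mm outside, 41 mm inside diameter, 60 mm tall, 0.1 to 0.22 kg, axis z. Origin: centre of its underside. It may sit up to 4 mm off its spindle's axis. Grip it across its outside, fingers not far below its top; round, so any yaw will do.
- roll_gold: Gold roll of the same size, stays on its spindle.
- roll_pink: Pink roll of the same size, stays on its spindle.
- siphon: Steel cream siphon with a red head, upright, 82 mm across, 250 mm tall; its small lever reaches 48 mm from its axis. Loose, to be left alone. Origin: centre of its underside.
- jar: Amber jar with a black cap, 54 mm across, 100 mm tall. Loose, to be left alone. Origin: centre of its underside.
- cake_ring: Plain steel cake ring, 84 mm across, 50 mm tall, standing flat. Loose, to be left alone. Origin: centre of its underside.
- palette_knife: Palette knife lying flat along its x axis, black handle to -x, 270 mm long, blade 65 mm wide, under 25 mm tall. Loose, to be left alone. Origin near its middle.
- jug: Clear measuring jug, 90 mm across, 110 mm tall, handle at its +y side reaching about 85 mm from the axis. Loose, to be left alone. Origin: centre of its underside.

How it is judged (in metres and radians):
On the way, in this order (a step that is already met when the one before it is completed fails the run):
1. the blue roll has been slid up clear of its stock spindle (z of roll_blue in the frame of stand above 0.1 m), for 0.1 s.
2. the blue roll sits fully home on the hub with the chuck open (collar within 0.25 rad of its open mark) (horizontal distance between roll_blue and hub_seat below 0.005 m and z of roll_blue in the frame of hub_seat between -0.003 and 0.003 m and angle between roll_blue's own z axis and vertical below 0.05 rad and value of joint collar below 0.25 rad), for 0.2 s.
At the end, for the whole second after the job is handed in: The blue roll is on the dispenser's hub, upright, its underside within 3 mm of the seat and 5 mm of the axis, at rest; the collar is within 0.07 rad of its locked mark and at rest; the gold and pink rolls are within 15 mm, and all other loose things within 30 mm, of where they stood (horizontal distance between roll_blue and hub_seat below 0.005 m and z of roll_blue in the frame of hub_seat between -0.003 and 0.003 m and angle between roll_blue's own z axis and vertical below 0.05 rad and value of joint collar above 1.13 rad and linear speed of roll_blue below 0.02 m/s and velocity of joint collar below 0.05 rad/s and distance of each of roll_gold, roll_pink from where it was at the start of the episode below 0.015 m and distance of each of siphon, jar, cake_ring, palette_knife, jug from where it was at the start of the episode below 0.03 m); the robot touches nothing.
It fails at once if the blue roll is dropped (it falls free of the fingers faster than 0.6 m/s) (linear speed of roll_blue above 0.6 m/s and contact force between roll_blue and the fingers below 0.05 N).
It fails at once if the gold or pink roll is pulled up off its spindle or pushed over (distance of any of roll_gold, roll_pink from where it was at the start of the episode above 0.03 m).
It fails at once if a bystander is shoved more than 60 mm or knocked over (distance of any of siphon, jar, cake_ring, palette_knife, jug from where it was at the start of the episode above 0.06 m or angle between any of siphon, jar, cake_ring, jug's own z axis and vertical above 0.5 rad).
It also fails if it takes over 72 s, if anything falls off the work surface, if the arm or the gripper's body presses on something with over 40 N, if the wrist force passes 120 N, or if a joint passes its speed limit or range.

## Working session

There is one attempt and no reset: what is moved stays moved. The work goes in short steps, Python scripts to look and compute and a shell command to move; the robot and the scene stay as the last step left them, time stands still between calls to the robot, and variables do not carry over. Pictures are saved under pics/ and viewed, at most 14 in all, crops included, and the job is handed in when it is done.

```bash
ls; mkdir -p pics; python3 - <<'E'
from rig import manip, camrig, job
import cv2,numpy as np
s=manip.observe();print(s['time'],s['tool_pos'],s['orientation'],s['grip_width'])
for n in ['scene','top']:
    c=camrig.camera(n);cv2.imwrite(f'pics/{n}0.png',c['pixels'][:,:,::-1]);np.savez(f'pics/{n}0.npz',**c)
    print(n,c['K'],c['R'],c['t'])
E
```

```text
nudge.py
pics
rig.py
0.0 [ 0.18983846 -0.59509195  0.24950421] [[ 9.52683476e-01  3.03963706e-01 -5.09984194e-04]
 [ 3.03964126e-01 -9.52682473e-01  1.38422681e-03]
 [-6.50982909e-05 -1.47374691e-03 -9.99998912e-01]] 0.08524114391839083
scene [[387.53550211   0.         314.57040977]
 [  0.         387.53550211 198.41300047]
 [  0.           0.           1.        ]] [[ 0.8342246   0.55134924  0.00912847]
 [ 0.45856648 -0.68445476 -0.56677902]
 [-0.30624516  0.47700701 -0.82381928]] [-0.45828478 -0.18488621  1.45136518]
top [[449.60743533   0.         322.30092   ]
 [  0.         449.60743533 195.20287344]
 [  0.           0.           1.        ]] [[ 0.07598616 -0.99710499  0.00278306]
 [-0.97270575 -0.07473992 -0.21967581]
 [ 0.21924785  0.01398523 -0.97556896]] [-0.02167853  0.57599474  1.34053519]
```

View pics/scene0.png

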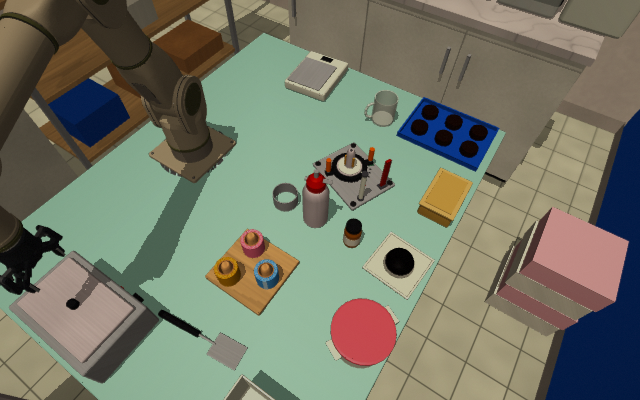

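View pics/top0.png

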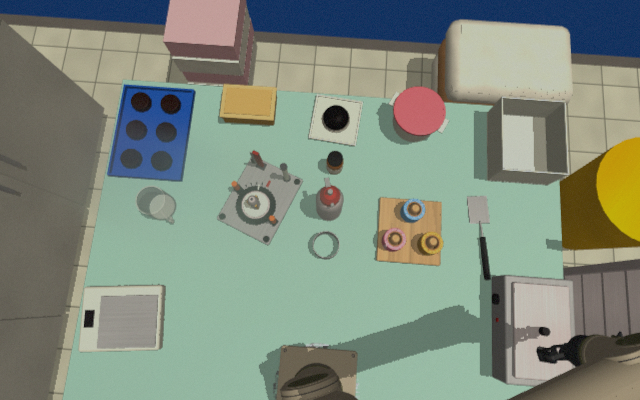

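The top view shows the dispenser's hub near (256,204), with the orange lugs near (236,184) and (273,219). The blue roll is near (413,210), the siphon near (330,200) and the jar near (335,162). Next I'll enlarge these areas.

```bash
python3 - <<'E'
import cv2,numpy as np
t=cv2.imread('pics/top0.png');s=cv2.imread('pics/scene0.png')
a=cv2.resize(t[145:255,210:310],None,fx=4,fy=4,interpolation=2)
b=cv2.resize(s[135:215,305:405],None,fx=4,fy=4,interpolation=2)
b=cv2.copyMakeBorder(b,0,a.shape[0]-b.shape[0],0,0,0)
cv2.imwrite('pics/z1.png',np.hstack([a,b]))
E
cat > h.py <<'E'
import cv2,numpy as np
from rig import manip, camrig, job
def load(n): return dict(np.load(f'pics/{n}.npz'))
def ray(c,uv):
    d=np.linalg.inv(c['K'])@np.array([uv[0],uv[1],1.]);o=-c['R'].T@c['t'];return o,c['R'].T@d
def onz(c,uv,z):
    o,d=ray(c,uv);return o+d*(z-o[2])/d[2]
def tri(c1,u1,c2,u2):
    A=[];b=[]
    for c,u in((c1,u1),(c2,u2)):
        o,d=ray(c,u);d=d/np.linalg.norm(d);P=np.eye(3)-np.outer(d,d);A.append(P);b.append(P@o)
    return np.linalg.lstsq(np.vstack(A),np.hstack(b),rcond=None)[0]
def proj(c,X):
    p=c['K']@(c['R']@np.asarray(X)+c['t']);return p[:2]/p[2]
def mask(c,lo,hi,box):
    h=cv2.cvtColor(c['pixels'],cv2.COLOR_RGB2HSV);m=cv2.inRange(h,lo,hi);k=np.zeros_like(m);x0,y0,x1,y1=box;k[y0:y1,x0:x1]=m[y0:y1,x0:x1];return k
def blobs(m,amin=4):
    n,l,s,ce=cv2.connectedComponentsWithStats(m);return [(tuple(np.round(ce[i],1)),s[i].tolist()) for i in range(1,n) if s[i,4]>=amin]
E
python3 - <<'E'
from h import *
t=load('top0');s=load('scene0')
print('top orange',blobs(mask(t,(5,150,120),(18,255,255),(210,145,310,255))))
print('sc orange',blobs(mask(s,(5,150,120),(18,255,255),(305,135,405,215))))
print('top blue',blobs(mask(t,(95,60,60),(115,255,255),(380,190,440,265))))
print('sc blue',blobs(mask(s,(95,60,60),(115,255,255),(205,225,300,310))))
E
```

```text
top orange [((np.float64(233.0), np.float64(182.8)), [232, 182, 3, 3, 4]), ((np.float64(271.5), np.float64(217.6)), [270, 216, 4, 5, 17])]
sc orange [((np.float64(371.0), np.float64(152.5)), [369, 147, 6, 14, 40]), ((np.float64(327.9), np.float64(163.0)), [326, 158, 6, 13, 40])]
top blue [((np.float64(411.0), np.float64(211.4)), [401, 199, 24, 23, 223])]
sc blue [((np.float64(266.8), np.float64(275.4)), [254, 260, 24, 29, 329])]
```

View pics/z1.png

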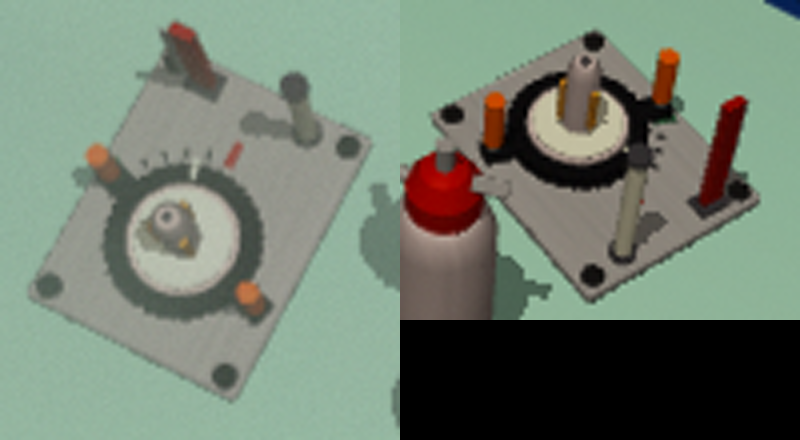

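```bash
python3 - <<'E'
from h import *
np.set_printoptions(precision=4,suppress=True)
t=load('top0');s=load('scene0')
P=lambda n,p:print(n,np.round(p,4))
T=lambda x,y:(x/4+210-.375,y/4+145-.375)
S=lambda x,y:((x-400)/4+305-.375,y/4+135-.375)
P('tip tri',tri(t,T(168,214),s,S(585,60)));P('tip z',onz(t,T(168,214),.112))
P('flange t',onz(t,T(183,239),.034));P('flange s',onz(s,S(578,122),.034))
A=onz(t,T(98,156),.092);B=onz(t,T(248,292),.092);P('A',A);P('B',B)
P('As',onz(s,S(667,54),.092));P('Bs',onz(s,S(495,98),.092))
P('dist',np.linalg.norm(A-B));P('mid',(A+B)/2)
P('guide',onz(t,T(294,86),.15));P('guide s',onz(s,S(640,155),.15))
P('cut',onz(t,T(182,30),.15));P('cut s',onz(s,S(736,102),.15))
P('redmark',onz(t,T(234,155),.014));P('ptr',onz(t,T(194,167),.030))
for n,c in(('red t',T(234,155)),):pass
cor=[(47,286),(347,147),(225,376)]
for c in cor:P('cor',onz(t,T(*c),.016))
P('siphon top t',onz(t,(331,192),.24))
# blue
for n,c,b in(('t',t,(380,190,440,265)),('s',s,(205,225,300,310))):
    m=mask(c,(95,60,60),(115,255,255),b);x=cv2.convexHull(np.argwhere(m)[:,::-1].astype(np.int32))
    print(n,cv2.fitEllipse(x));P('b',onz(c,cv2.fitEllipse(x)[0],.078))
    big=cv2.resize(c['pixels'][b[1]:b[3],b[0]:b[2]],None,fx=5,fy=5,interpolation=2)[:,:,::-1]
    cv2.imwrite(f'pics/b{n}.png',big)
a=cv2.imread('pics/bt.png');b=cv2.imread('pics/bs.png');h=max(a.shape[0],b.shape[0])
cv2.imwrite('pics/z2.png',np.hstack([cv2.copyMakeBorder(i,0,h-i.shape[0],0,0,0) for i in(a,b)]))
E
```

```text
tip tri [0.5394 0.2326 0.1177]
tip z [0.5399 0.233  0.112 ]
flange t [0.5367 0.2325 0.034 ]
flange s [0.5399 0.2354 0.034 ]
A [0.5853 0.2952 0.092 ]
B [0.4886 0.1695 0.092 ]
As [0.5855 0.2999 0.092 ]
Bs [0.4886 0.175  0.092 ]
dist 0.1586
mid [0.537  0.2324 0.092 ]
guide [0.636  0.1439 0.15  ]
guide s [0.6373 0.1461 0.15  ]
cut [0.673  0.2315 0.15  ]
cut s [0.6745 0.2357 0.15  ]
redmark [0.6131 0.202  0.014 ]
ptr [0.5968 0.2307 0.03  ]
cor [0.4937 0.3396 0.016 ]
cor [0.6263 0.1107 0.016 ]
cor [0.4327 0.1903 0.016 ]
siphon top t [ 0.5472 -0.0032  0.24  ]
t ((412.4207763671875, 210.04539489746094), (21.446386337280273, 24.84110450744629), 47.79104232788086)
b [ 0.5475 -0.2574  0.078 ]
s ((266.3320007324219, 273.5805358886719), (24.91331672668457, 29.32952880859375), 168.70159912109375)
b [ 0.5622 -0.2663  0.078 ]
```

View pics/z2.png

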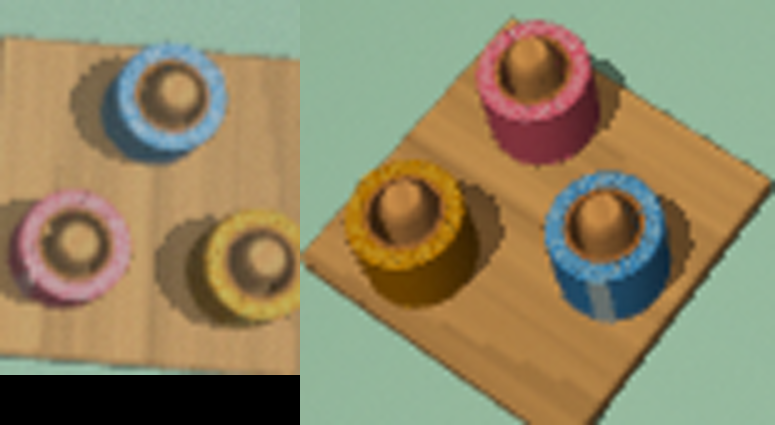

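The ring centre of the blue roll's top is at crop (173,95) in the top view, which is pixel (414.2,208.6). In the scene view it is at (266.2,269.6).

The dispenser's yaw is about -22.3°. Lug_b is at (0.4886,0.172), so the collar is at about 0.86 rad. Both figures agree with the white pointer.

Next I'll go above the blue roll at a safe height and check with the wrist camera.

```bash
cat >> h.py <<'E'
def go(X,yaw=None):
    """shift in tool axes to world X and turn so tool y axis has world yaw"""
    s=manip.observe();R=np.array(s['orientation']);p=np.array(s['tool_pos'])
    y=np.degrees(np.arctan2(R[1,1],R[0,1]));d=R.T@(np.array(X)-p)
    print('t',round(s['time'],2),'p',np.round(p,4),'yaw',round(y,2),'d',np.round(d,4),'turn',None if yaw is None else round(-((yaw-y+180)%360-180),2),'F',np.round(s['contact_force'],1))
E
python3 - <<'E'
from h import *
t=load('top0');s=load('scene0')
print(onz(t,(414.2,208.6),.078),onz(s,(266.2,269.6),.078),tri(t,(414.2,208.6),s,(266.2,269.6)))
go((.55,-.262,.36),-37.6)
E
```

```text
[ 0.55239516 -0.26270143  0.078     ] [ 0.55454844 -0.25697131  0.078     ] [ 0.55367435 -0.25999098  0.08094013]
t 0.1 p [ 0.1899 -0.5951  0.2496] yaw -72.31 d [ 0.4443 -0.2081 -0.1102] turn -34.71 F [ 0.   0.  -0.3]
```

The manual's scale: shifts go in shares of 0.8 m and turns go in shares of 90 degrees. Converting my numbers, 0.444 m / 0.8 = 0.555, -0.05 m / 0.8 = -0.0625, -34.7 degrees / 90 = -0.3856.

```bash
python3 nudge.py '[[[0.085,0.025,-0.0125,-0.0563,0],[0.085,0.075,-0.0375,-0.0875,-0.0556],[0.085,0.1375,-0.0625,-0.1125,-0.1111],[0.085,0.2,-0.0875,-0.1375,-0.1667],[0.085,0.2625,-0.1188,-0.1375,-0.2222],[0.085,0.3188,-0.1438,-0.1375,-0.2778],[0.085,0.375,-0.1688,-0.1375,-0.3333],[0.085,0.4313,-0.1938,-0.1375,-0.3856],[0.085,0.4875,-0.2188,-0.1375,-0.3856],[0.085,0.555,-0.26,-0.1375,-0.3856]]]'; python3 nudge.py '[[[0.085,0,0,0,0],[0.085,0,0,0,0],[0.085,0,0,0,0]]]'; python3 - <<'E'
from h import *
s=manip.observe();c=camrig.camera('wrist')
go((.55,-.262,.36),-37.6)
print(c['K'],c['mount'])
np.savez('pics/w1.npz',p=s['tool_pos'],Rt=s['orientation'],**c);cv2.imwrite('pics/w1.png',c['pixels'][:,:,::-1])
E
```

```text
time: 1.1
tool_pos: [0.5296, -0.2843, 0.3598]
orientation: [[0.611, 0.792, -0.001], [0.792, -0.611, 0.0], [-0.0, -0.001, -1.0]]
contact_force: [0.3, -0.8, 0.1]
grip_width: 0.0849
gripper_force: 0.0
time: 1.4
tool_pos: [0.5278, -0.2866, 0.36]
orientation: [[0.611, 0.791, -0.001], [0.791, -0.611, -0.0], [-0.001, -0.0, -1.0]]
contact_force: [0.3, -0.1, 0.3]
grip_width: 0.085
gripper_force: 0.0
t 1.45 p [ 0.5276 -0.287   0.3601] yaw -37.74 d [0.0335 0.0025 0.0001] turn -0.14 F [ 0.3  0.7 -0.3]
[[309.70691629   0.         317.44344195]
 [  0.         309.70691629 200.76910303]
 [  0.           0.           1.        ]] [[ 1.25425972e-03 -9.44246590e-01 -3.29236698e-01  8.38588149e-02]
 [ 9.99998199e-01  1.65331282e-03 -9.32087859e-04 -7.89421118e-04]
 [ 1.42445204e-03 -3.29234936e-01  9.44246963e-01 -1.23783480e-01]
 [ 0.00000000e+00  0.00000000e+00  0.00000000e+00  1.00000000e+00]]
```

View pics/w1.png

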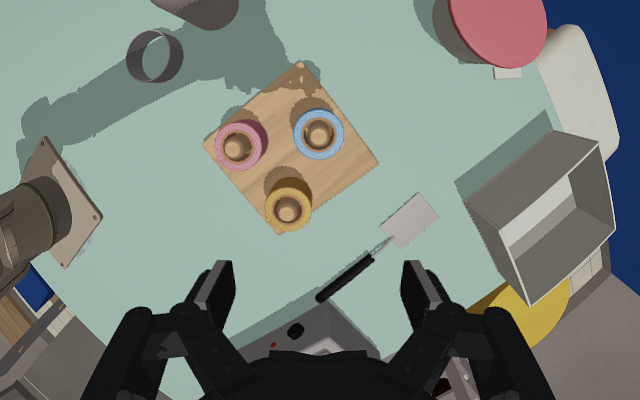

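```bash
cat >> h.py <<'E'
def wproj(w,X):
    T=w['mount'];q=np.asarray(w['Rt']).T@(np.asarray(X)-w['p']);q=T[:3,:3].T@(q-T[:3,3])
    th=np.arctan2(np.hypot(q[0],q[1]),q[2]);r=th*w['K'][0,0]/max(np.hypot(q[0],q[1]),1e-9);return w['K'][:2,2]+r*q[:2]
def wonz(w,uv,z):
    v=(np.array(uv)-w['K'][:2,2])/w['K'][0,0];th=np.linalg.norm(v);q=np.r_[v/th*np.sin(th),np.cos(th)]
    T=w['mount'];R=np.asarray(w['Rt']);d=R@T[:3,:3]@q;o=w['p']+R@T[:3,3];return o+d*(z-o[2])/d[2]
def snap(n):
    s=manip.observe();c=camrig.camera('wrist');w=dict(p=s['tool_pos'],Rt=s['orientation'],**c)
    np.savez(f'pics/{n}.npz',**w);cv2.imwrite(f'pics/{n}.png',c['pixels'][:,:,::-1]);return w
E
python3 - <<'E'
from h import *
w=load('w1')
print(wproj(w,(.553,-.261,.078)))
print(blobs(mask(w,(95,60,60),(115,255,255),(0,0,640,400)),60))
E
```

```text
[321.81004396 133.28644229]
[((np.float64(615.4), np.float64(112.1)), [542, 0, 98, 296, 10807]), ((np.float64(317.9), np.float64(132.0)), [293, 108, 51, 51, 708]), ((np.float64(34.1), np.float64(289.0)), [15, 263, 40, 49, 932])]
```

The wrist view has the blue ring centred at (318,133), within 3 px of the prediction, so the calibration holds. Next is lug_b, staying above the siphon.

```bash
python3 - <<'E'
from h import *
w=load('w1');print(wonz(w,(318.5,133.2),.078))
go((.47,.12,.36),-37.6)
E
```

```text
[ 0.54963465 -0.25826916  0.078     ]
t 1.45 p [ 0.5276 -0.287   0.3601] yaw -37.74 d [ 0.2866 -0.2946 -0.    ] turn -0.14 F [ 0.3  0.7 -0.3]
```

Scaled: -0.294 m / 0.8 = -0.3675, 0.287 m / 0.8 = 0.3588.

```bash
python3 nudge.py '[[[0.035,0.0375,-0.0375,0,0],[0.035,0.075,-0.075,0,0],[0.035,0.1125,-0.1125,0,0],[0.035,0.15,-0.15,0,0],[0.035,0.1875,-0.1875,0,0],[0.035,0.225,-0.225,0,0],[0.035,0.2625,-0.2625,0,0],[0.035,0.3,-0.3,0,0],[0.035,0.3375,-0.3375,0,0],[0.035,0.3588,-0.3675,0,0]]]'; python3 nudge.py '[[[0.035,0,0,0,0],[0.035,0,0,0,0],[0.035,0,0,0,0]]]'; python3 - <<'E'
from h import *
w=snap('w2');go((.47,.12,.36),-37.6)
for X in [(.4886,.172,.092),(.5854,.2975,.092),(.5375,.2335,.034),(.5375,.2335,.112)]:print(wproj(w,X))
print(blobs(mask(w,(5,150,120),(18,255,255),(0,0,640,400)),20))
E
```

```text
time: 2.45
tool_pos: [0.4702, 0.1229, 0.3606]
orientation: [[0.61, 0.792, 0.001], [0.792, -0.61, 0.0], [0.001, 0.001, -1.0]]
contact_force: [0.3, 1.0, 0.3]
grip_width: 0.035
gripper_force: 0.0
time: 2.75
tool_pos: [0.4712, 0.1193, 0.3602]
orientation: [[0.613, 0.79, 0.0], [0.79, -0.613, -0.001], [-0.0, 0.0, -1.0]]
contact_force: [-0.3, -1.3, 0.1]
grip_width: 0.0352
gripper_force: 0.0
t 2.8 p [0.4712 0.1194 0.3602] yaw -37.79 d [-0.0002 -0.0013  0.0002] turn -0.19 F [-0.1 -0.   0.6]
[303.64847586 121.64803407]
[ 3.03291367e+02 -1.44930323e-01]
[305.97832626  64.54259256]
[303.49697086  57.87829572]
[((np.float64(302.8), np.float64(6.0)), [295, 0, 14, 16, 139]), ((np.float64(301.7), np.float64(122.1)), [296, 115, 13, 15, 144])]
```

View pics/w2.png

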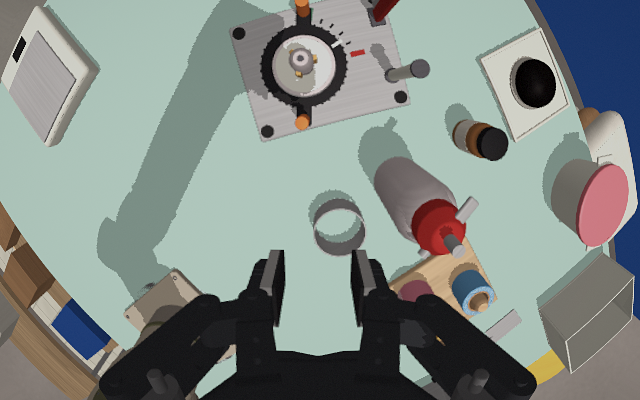

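The wrist view has lug_b's top at about (302,122), lug_a at the top edge at (303,5), the hub tip at (300,59) and the red mark at (357,53). These agree with the predictions.

```bash
python3 - <<'E'
from h import *
w=load('w2');print(wonz(w,(302,122.5),.092),wonz(w,(300,58.5),.112),wonz(w,(304,66),.034))
# flange white mask
m=mask(w,(0,0,170),(179,70,255),(265,30,345,105));x=np.argwhere(m)
print([b for b in blobs(m,30)])
go((.489,.1715,.20),-37.6);go((.489,.1715,.075),-37.6)
E
```

```text
[0.48629703 0.17242859 0.092     ] [0.53383464 0.23545643 0.112     ] [0.53399086 0.23354965 0.034     ]
[((np.float64(338.2), np.float64(37.3)), [330, 30, 15, 18, 146]), ((np.float64(317.0), np.float64(60.2)), [283, 36, 52, 60, 1172]), ((np.float64(300.3), np.float64(58.0)), [293, 51, 16, 15, 144]), ((np.float64(337.5), np.float64(97.8)), [323, 85, 22, 20, 210]), ((np.float64(272.2), np.float64(100.5)), [265, 93, 20, 12, 118])]
t 2.8 p [0.4712 0.1194 0.3602] yaw -37.79 d [ 0.0521 -0.0179  0.1602] turn -0.19 F [-0.1 -0.   0.6]
t 2.8 p [0.4712 0.1194 0.3602] yaw -37.79 d [ 0.0522 -0.0179  0.2852] turn -0.19 F [-0.1 -0.   0.6]
```

Scaled: 0.285 m / 0.8 = 0.3563, 0.27 m / 0.8 = 0.3375.

```bash
python3 nudge.py '[[[0.035,0.0313,-0.0113,0.05,0],[0.035,0.0644,-0.0219,0.1,0],[0.035,0.0644,-0.0219,0.15,0],[0.035,0.0644,-0.0219,0.2,0],[0.035,0.0644,-0.0219,0.2375,0],[0.035,0.0644,-0.0219,0.2625,0],[0.035,0.0644,-0.0219,0.2875,0],[0.035,0.0644,-0.0219,0.3125,0],[0.035,0.0644,-0.0219,0.3375,0],[0.035,0.0644,-0.0219,0.3563,0]]]'; python3 nudge.py '[[[0.035,0,0,0,0],[0.035,0,0,0,0],[0.02,0,0,0,0],[0.02,0,0,0,0],[0.018,0,0,0,0],[0.018,0,0,0,0]]]' 20; python3 - <<'E'
from h import *
go((.489,.1715,.075),-37.6);print(manip.observe()['grip_width'],manip.observe()['gripper_force'])
E
```

```text
time: 3.8
tool_pos: [0.4884, 0.1712, 0.0738]
orientation: [[0.612, 0.791, -0.001], [0.791, -0.612, -0.001], [-0.001, -0.0, -1.0]]
contact_force: [0.1, -0.3, -0.0]
grip_width: 0.0351
gripper_force: 0.0
time: 4.4
tool_pos: [0.4884, 0.1729, 0.0757]
orientation: [[0.61, 0.792, 0.001], [0.792, -0.61, 0.0], [0.001, 0.0, -1.0]]
contact_force: [-0.8, 0.8, 0.8]
grip_width: 0.0182
gripper_force: 0.6
t 4.4 p [0.4884 0.1729 0.0757] yaw -37.6 d [-0.0008  0.0013  0.0007] turn 0.0 F [-0.8  0.8  0.8]
0.01820132690909019 0.6018076278269291
```

The fingers closed to 18.2 mm on the lug, which confirms it is between them. I'll ease them to a loose cage and swing the collar counterclockwise to the open mark.

Scaled: 0.0622 m / 0.8 = 0.0778, 0.0604 m / 0.8 = 0.0755, -32.8 degrees / 90 = -0.3644.

```bash
python3 nudge.py '[[[0.02,0,0,0,0],[0.02,0.001,0.0143,0,-0.0911],[0.02,0.0041,0.0283,0,-0.1822],[0.02,0.0091,0.0416,0,-0.2733],[0.02,0.016,0.0541,0,-0.3644],[0.02,0.0245,0.0656,0,-0.4556],[0.02,0.0344,0.0755,0,-0.5444],[0.02,0.0358,0.0766,0,-0.5556],[0.02,0.0371,0.0778,0,-0.5667],[0.02,0.0371,0.0778,0,-0.5667]]]'; python3 - <<'E'
from h import *
h=np.array([.5365,.2335]);s=manip.observe();v=np.array(s['tool_pos'][:2])-h
print('r',np.linalg.norm(v),'ang',np.degrees(np.arctan2(*v[::-1]))%360);go((.48,.171,.075))
E
```

```text
time: 5.4
tool_pos: [0.5539, 0.1579, 0.0747]
orientation: [[-0.231, 0.973, -0.004], [0.973, 0.231, -0.002], [-0.001, -0.004, -1.0]]
contact_force: [-9.3, -2.2, 5.9]
grip_width: 0.0201
gripper_force: 4.8
r 0.07760713870833234 ang 282.9201091133766
t 5.4 p [0.5539 0.1579 0.0747] yaw 13.38 d [ 0.0299 -0.0688  0.    ] turn None F [-9.3 -2.2  5.9]
```

The force rose to 9 N at about 282°, so the collar is at its open stop. I'll release, lift and check.

Scaled: -0.28 m / 0.8 = -0.35, -0.25 m / 0.8 = -0.3125.

```bash
python3 nudge.py '[[[0.035,0,-0.0025,0,0],[0.035,0,-0.0025,0,0],[0.035,0,-0.0025,-0.025,0],[0.035,0,-0.0025,-0.075,0],[0.035,-0.0125,-0.0025,-0.125,0],[0.07,-0.0375,-0.0025,-0.175,0],[0.085,-0.0625,-0.0025,-0.225,0],[0.085,-0.0813,-0.0025,-0.275,0],[0.085,-0.0813,-0.0025,-0.3125,0],[0.085,-0.0813,-0.0025,-0.35,0]]]'; python3 nudge.py '[[[0.085,0,0,0,0],[0.085,0,0,0,0],[0.085,0,0,0,0]]]'; python3 - <<'E'
from h import *
w=snap('w3');go((.55,-.26,.36),11.7)
for X in [(.5535,.157,.092),(.537,.235,.034),(.537,.235,.112)]:print(wproj(w,X))
cv2.imwrite('pics/w3z.png',cv2.resize(w['pixels'][10:160,220:400,::-1],None,fx=4,fy=4,interpolation=2)[:600])
E
```

```text
time: 6.4
tool_pos: [0.5691, 0.0938, 0.3571]
orientation: [[-0.23, 0.973, 0.002], [0.973, 0.23, -0.0], [-0.001, 0.001, -1.0]]
contact_force: [-0.1, 0.4, -0.5]
grip_width: 0.0847
gripper_force: 0.0
time: 6.7
tool_pos: [0.5685, 0.0944, 0.3542]
orientation: [[-0.231, 0.973, -0.001], [0.973, 0.231, -0.0], [-0.0, -0.001, -1.0]]
contact_force: [-0.6, -0.3, -0.6]
grip_width: 0.085
gripper_force: 0.0
t 6.75 p [0.5685 0.0943 0.3541] yaw 13.38 d [-0.3404 -0.1    -0.0057] turn 1.68 F [ 0.3  0.5 -0.2]
[319.0200389  113.63169681]
[320.44291454  56.15270248]
[320.91445737  47.54245835]
```

View pics/w3z.png

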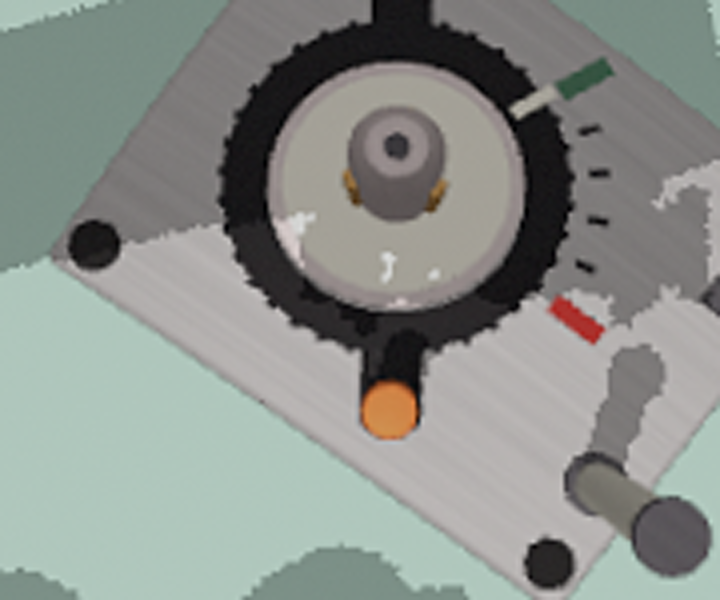

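The white pointer is on the green mark, so the chuck is open. The flange centre is at pixel (318.9,56.1), the tip at (318.9,46.1) and the lug at (317.1,112.1). Allowing for the 2 px camera bias shown by the lug, the hub is at (0.537,0.235).

Now I'll go to the blue roll and measure it with the same relative view.

```bash
python3 - <<'E'
from h import *
w=load('w3');print(wonz(w,(320.8,57.6),.034),wonz(w,(320.8,47.6),.112),wonz(w,(319,113.6),.092))
w=load('w1');print(wonz(w,(320.4,134.7),.078))
go((.565,-.34,.355),11.7)
E
```

```text
[0.53797543 0.23306468 0.034     ] [0.53688843 0.23490113 0.112     ] [0.55346676 0.15703276 0.092     ]
[ 0.55039155 -0.26136639  0.078     ]
t 6.75 p [0.5685 0.0943 0.3541] yaw 13.38 d [-0.4217 -0.1039 -0.0007] turn 1.68 F [ 0.3  0.5 -0.2]
```

Scaled: -0.421 m / 0.8 = -0.5263, -0.38 m / 0.8 = -0.475.

```bash
python3 nudge.py '[[[0.085,-0.05,-0.0125,-0.0063,0],[0.085,-0.1038,-0.025,-0.0063,0],[0.085,-0.1575,-0.0375,-0.0063,0],[0.085,-0.2125,-0.05,-0.0063,0],[0.085,-0.2663,-0.0625,-0.0063,0],[0.085,-0.32,-0.075,-0.0063,0],[0.085,-0.375,-0.0875,-0.0063,0],[0.085,-0.425,-0.1,-0.0063,0],[0.085,-0.475,-0.1125,-0.0063,0],[0.085,-0.5263,-0.13,0,0]]]'; python3 nudge.py '[[[0.085,0,0,0,0],[0.085,0,0,0,0],[0.085,0,0,0,0]]]'; python3 - <<'E'
from h import *
w=snap('w4');go((.551,-.261,.066))
print(wproj(w,(.551,-.261,.078)))
b=blobs(mask(w,(95,50,60),(115,255,255),(200,0,460,250)),60);print(b)
m=mask(w,(95,50,60),(115,255,255),(200,0,460,250))
x0,y0,ww,hh=b[0][1][:4];print(cv2.fitEllipse(cv2.convexHull(np.argwhere(m)[:,::-1].astype(np.int32))))
cv2.imwrite('pics/w4z.png',cv2.resize(w['pixels'][y0-25:y0+hh+25,x0-25:x0+ww+25,::-1],None,fx=5,fy=5,interpolation=2)[:600]);print(x0-25,y0-25)
E
```

```text
time: 7.75
tool_pos: [0.5651, -0.3403, 0.3546]
orientation: [[-0.232, 0.973, -0.0], [0.973, 0.232, 0.0], [0.0, -0.0, -1.0]]
contact_force: [1.1, 1.1, -0.9]
grip_width: 0.0851
gripper_force: 0.0
time: 8.05
tool_pos: [0.5654, -0.3377, 0.3549]
orientation: [[-0.233, 0.972, -0.0], [0.972, 0.233, 0.001], [0.001, -0.0, -1.0]]
contact_force: [0.2, 0.2, -0.5]
grip_width: 0.0848
gripper_force: 0.0
t 8.1 p [ 0.5655 -0.3375  0.3553] yaw 13.51 d [0.0776 0.0037 0.2893] turn None F [ 0.5  0.1 -0.5]
[321.91910661 102.81893111]
[((np.float64(320.6), np.float64(100.3)), [295, 76, 52, 51, 981])]
((320.31439208984375, 100.94332122802734), (51.11268615722656, 51.81776809692383), 80.81466674804688)
270 51
```

View pics/w4z.png

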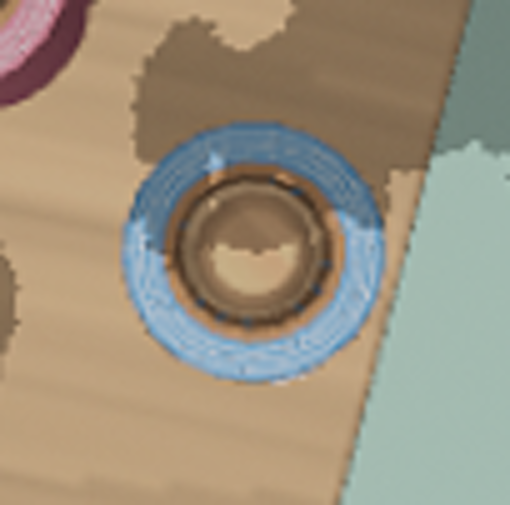

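The ring is clean, centred at (320.3,100.9). After the same bias this puts the roll at (0.551,-0.261). Now I'll descend and grasp.

Scaled: 0.29 m / 0.8 = 0.3625, 0.28 m / 0.8 = 0.35.

```bash
python3 nudge.py '[[[0.085,0.05,0.0025,0.0375,0],[0.085,0.097,0.0046,0.0875,0],[0.085,0.097,0.0046,0.1375,0],[0.085,0.097,0.0046,0.1875,0],[0.085,0.097,0.0046,0.225,0],[0.085,0.097,0.0046,0.2625,0],[0.085,0.097,0.0046,0.2938,0],[0.085,0.097,0.0046,0.325,0],[0.085,0.097,0.0046,0.35,0],[0.085,0.097,0.0046,0.3625,0]]]'; python3 nudge.py '[[[0.085,0,0,0,0],[0.085,0,0,0,0]]]';  python3 - <<'E'
from h import *
go((.551,-.261,.066),11.7)
E
```

```text
time: 9.1
tool_pos: [0.5502, -0.2613, 0.0639]
orientation: [[-0.233, 0.972, -0.002], [0.972, 0.233, 0.001], [0.001, -0.001, -1.0]]
contact_force: [-0.2, -0.3, -0.5]
grip_width: 0.0847
gripper_force: 0.0
time: 9.3
tool_pos: [0.5514, -0.2624, 0.0664]
orientation: [[-0.232, 0.973, 0.001], [0.973, 0.232, -0.001], [-0.001, 0.001, -1.0]]
contact_force: [0.2, -0.2, -0.3]
grip_width: 0.0852
gripper_force: 0.0
t 9.3 p [ 0.5514 -0.2624  0.0664] yaw 13.43 d [ 0.0014 -0.0001  0.0004] turn 1.73 F [ 0.2 -0.2 -0.3]
```

Scaled: 0.001 m / 0.8 = 0.0013.

```bash
python3 nudge.py '[[[0.075,0.0013,0,0,0],[0.068,0.0013,0,0,0],[0.06,0.0013,0,0,0],[0.06,0.0013,0,0,0],[0.06,0.0013,0,0,0],[0.06,0.0013,0,0,0]]]' 30; python3 nudge.py '[[[0.06,0,0,-0.0188,0],[0.06,0,0,-0.0375,0],[0.06,0,0,-0.0625,0],[0.06,0,0,-0.1,0],[0.06,0,0,-0.1375,0],[0.06,0,0,-0.1875,0],[0.06,0,0,-0.2375,0],[0.06,0,0,-0.2875,0],[0.06,0,0,-0.3375,0],[0.06,0,0,-0.375,0]]]'; python3 nudge.py '[[[0.06,0,0,0,0],[0.06,0,0,0,0],[0.06,0,0,0,0]]]'; python3 - <<'E'
from h import *
w=snap('w5');go((.537,.235,.36),11.7)
E
```

```text
time: 9.9
tool_pos: [0.551, -0.2618, 0.0665]
orientation: [[-0.232, 0.973, 0.001], [0.973, 0.232, -0.001], [-0.001, 0.001, -1.0]]
contact_force: [-2.2, 0.9, 6.1]
grip_width: 0.0658
gripper_force: 33.2
time: 10.9
tool_pos: [0.5505, -0.2612, 0.3697]
orientation: [[-0.232, 0.973, 0.003], [0.973, 0.232, -0.002], [-0.002, 0.003, -1.0]]
contact_force: [0.4, 0.3, -1.8]
grip_width: 0.0656
gripper_force: 34.7
time: 11.2
tool_pos: [0.55, -0.2616, 0.3645]
orientation: [[-0.232, 0.973, -0.001], [0.973, 0.232, 0.0], [0.001, -0.001, -1.0]]
contact_force: [0.5, -0.6, -1.8]
grip_width: 0.0653
gripper_force: 34.7
t 11.25 p [ 0.55   -0.2617  0.3642] yaw 13.4 d [0.4861 0.1025 0.0045] turn 1.7 F [-0.   1.1 -1.3]
```

View pics/w5.png

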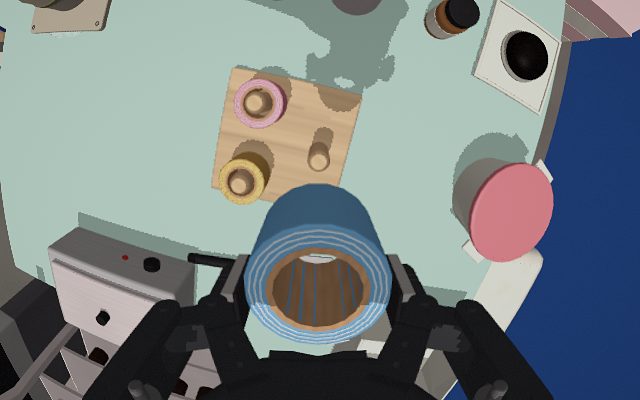

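The roll is held upright and clear of its spindle, and the gold and pink rolls are undisturbed. The roll's top ring is centred near (318,286). I'll check that against the tool's axis.

```bash
python3 - <<'E'
from h import *
w=load('w5');R=np.asarray(w['Rt'])
def ring(dx,r,h):
    a=np.linspace(0,2*np.pi,60);q=np.array([wproj(w,w['p']+R@np.array([dx+r*np.cos(i),r*np.sin(i),-h])) for i in a]);return q.min(0).round(1),q.max(0).round(1)
for dx in(-.003,0,.003):print(dx,'outer',ring(dx,.034,.0115),'inner',ring(dx,.0205,.0115))
# core opening rim: brown pixels bbox
m=mask(w,(3,60,30),(22,255,255),(240,200,400,360));print([b for b in blobs(m,200)])
m=mask(w,(90,40,40),(115,255,255),(230,160,400,370));print([b for b in blobs(m,200)])
E
```

```text
-0.003 outer (array([246. , 235.8]), array([394.6, 353.1])) inner (array([275.2, 264.6]), array([365.5, 335. ]))
0 outer (array([245.2, 229. ]), array([395.4, 349.3])) inner (array([274.8, 258.5]), array([366.1, 330.6]))
0.003 outer (array([244.5, 222.1]), array([396.2, 345.3])) inner (array([274.3, 252.2]), array([366.6, 326.2]))
[((np.float64(317.0), np.float64(290.2)), [265, 247, 106, 84, 5685])]
[((np.float64(317.5), np.float64(249.7)), [243, 184, 150, 161, 9880])]
```

Scaled: 0.43 m / 0.8 = 0.5375, 0.36 m / 0.8 = 0.45.

```bash
python3 nudge.py '[[[0.06,0.0375,0.0063,0.005,0],[0.06,0.0938,0.0188,0.005,0],[0.06,0.15,0.0313,0.005,0],[0.06,0.21,0.0438,0.005,0],[0.06,0.27,0.0563,0.005,0],[0.06,0.33,0.0688,0.005,0],[0.06,0.39,0.0825,0.005,0],[0.06,0.45,0.095,0.005,0],[0.06,0.5,0.105,0.005,0],[0.06,0.5375,0.115,0.005,0]]]';python3 nudge.py '[[[0.06,0.0375,0.0075,0,0],[0.06,0.0563,0.0125,0,0],[0.06,0.0688,0.0131,0.025,0],[0.06,0.0688,0.0131,0.0625,0],[0.06,0.0688,0.0131,0.1,0],[0.06,0.0688,0.0131,0.1375,0],[0.06,0.0688,0.0131,0.175,0],[0.06,0.0688,0.0131,0.1875,0],[0.06,0.0688,0.0131,0.1875,0],[0.06,0.0688,0.0131,0.1875,0]]]'; python3 - <<'E'
from h import *
go((.5373,.234,.20),11.7)
E
```

```text
time: 12.25
tool_pos: [0.5391, 0.1808, 0.3606]
orientation: [[-0.234, 0.972, -0.001], [0.972, 0.234, -0.0], [0.0, -0.001, -1.0]]
contact_force: [0.2, -0.1, -1.6]
grip_width: 0.0657
gripper_force: 34.7
time: 13.25
tool_pos: [0.5382, 0.2342, 0.2124]
orientation: [[-0.232, 0.973, 0.001], [0.973, 0.232, 0.001], [0.0, 0.001, -1.0]]
contact_force: [0.5, -0.4, -0.7]
grip_width: 0.0656
gripper_force: 34.5
t 13.25 p [0.5382 0.2342 0.2124] yaw 13.4 d [ 0.0001 -0.0009  0.0124] turn 1.7 F [ 0.5 -0.4 -0.7]
```

Scaled: 0.07 m / 0.8 = 0.0875, 0.06 m / 0.8 = 0.075.

```bash
python3 nudge.py '[[[0.06,0,-0.0013,0.025,0],[0.06,0,-0.0013,0.05,0],[0.06,0,-0.0013,0.0625,0],[0.06,0,-0.0013,0.075,0],[0.06,0,-0.0013,0.0875,0],[0.06,0,-0.0013,0.0875,0]]]'; python3 - <<'E'
from h import *
go((.5373,.234,.0825),11.7)
w=snap('w6')
print(manip.observe()['torque'])
E
```

```text
time: 13.85
tool_pos: [0.5367, 0.2333, 0.1405]
orientation: [[-0.232, 0.973, -0.001], [0.973, 0.232, -0.001], [-0.0, -0.001, -1.0]]
contact_force: [-0.4, 0.2, -1.4]
grip_width: 0.0658
gripper_force: 34.7
t 13.85 p [0.5367 0.2333 0.1405] yaw 13.39 d [0.0005 0.0008 0.058 ] turn 1.69 F [-0.4  0.2 -1.4]
[ 0.01094885  0.02890308 -0.02160008]
```

View pics/w6.png

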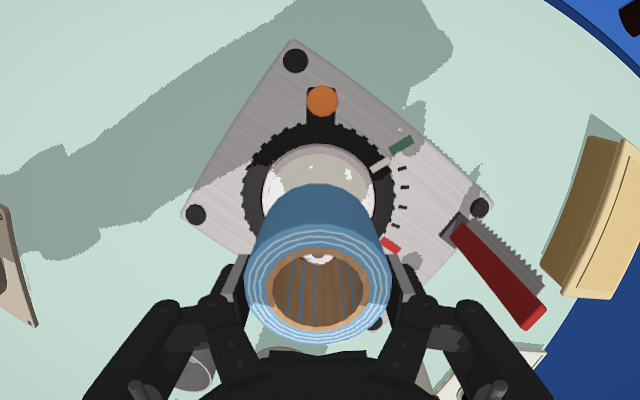

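The roll's core is already around the cone at about 318 px with no contact force, and the collar is still at green. I'll keep lowering gently.

Scaled: 0.026 m / 0.8 = 0.0325, 0.018 m / 0.8 = 0.0225.

```bash
python3 nudge.py '[[[0.06,0,0,0.0125,0],[0.06,0,0,0.0225,0],[0.06,0,0,0.0325,0],[0.06,0,0,0.0325,0]]]'; python3 - <<'E'
from h import *
go((.5373,.234,.0825),11.7);print(manip.observe()['torque'])
E
```

```text
time: 14.3
tool_pos: [0.5363, 0.2332, 0.1139]
orientation: [[-0.232, 0.973, -0.002], [0.973, 0.232, -0.001], [-0.0, -0.002, -1.0]]
contact_force: [-0.5, -0.5, -1.1]
grip_width: 0.0656
gripper_force: 34.7
t 14.3 p [0.5363 0.2332 0.1139] yaw 13.39 d [0.0006 0.0012 0.0314] turn 1.69 F [-0.5 -0.5 -1.1]
[-0.02895231 -0.00717783 -0.02117666]
```

```bash
python3 nudge.py '[[[0.06,0,0.0013,0.01,0],[0.06,0,0.0013,0.0175,0],[0.06,0,0.0013,0.025,0],[0.06,0,0.0013,0.0325,0],[0.06,0,0.0013,0.035,0],[0.06,0,0.0013,0.035,0]]]'; python3 - <<'E'
from h import *
go((.5373,.234,.0825),11.7);print(manip.observe()['torque'])
E
```

```text
time: 14.9
tool_pos: [0.5378, 0.2338, 0.0869]
orientation: [[-0.232, 0.973, -0.0], [0.973, 0.232, -0.0], [-0.0, -0.0, -1.0]]
contact_force: [-0.5, -0.7, -1.5]
grip_width: 0.0654
gripper_force: 34.7
t 14.9 p [0.5378 0.2338 0.0869] yaw 13.4 d [ 0.0003 -0.0004  0.0044] turn 1.7 F [-0.5 -0.7 -1.5]
[ 0.03155461 -0.00894715 -0.02477693]
```

No contact so far. Next is the last 4 mm, in small steps.

Scaled: 0.0045 m / 0.8 = 0.0056, 0.003 m / 0.8 = 0.0038.

```bash
python3 nudge.py '[[[0.06,0,0,0.0019,0],[0.06,0,0,0.0038,0],[0.06,0,0,0.0056,0],[0.06,0,0,0.0056,0]]]';  python3 nudge.py '[[[0.06,0,0,0.0013,0],[0.06,0,0,0.0013,0]]]'
```

```text
time: 15.3
tool_pos: [0.5379, 0.2338, 0.0827]
orientation: [[-0.232, 0.973, 0.0], [0.973, 0.232, -0.0], [-0.0, -0.0, -1.0]]
contact_force: [-0.8, -0.3, -1.3]
grip_width: 0.0658
gripper_force: 34.7
time: 15.5
tool_pos: [0.5379, 0.2339, 0.0825]
orientation: [[-0.232, 0.973, 0.0], [0.973, 0.232, -0.0], [-0.001, 0.0, -1.0]]
contact_force: [-3.2, -1.8, 5.6]
grip_width: 0.0657
gripper_force: 35.5
```

The upward force is now 5.6 N at exactly the predicted height, so the roll is seated. I'll release and lift straight up.

The manual's scale: shifts go in shares of 0.8 m and turns go in shares of 90 degrees. Converting my numbers, -0.27 m / 0.8 = -0.3375, -0.25 m / 0.8 = -0.3125.

```bash
python3 nudge.py '[[[0.068,0,0,0,0],[0.072,0,0,0,0],[0.078,0,0,0,0],[0.082,0,0,0,0],[0.082,0,0,0,0]]]'; python3 nudge.py '[[[0.082,0,0,-0.0188,0],[0.082,0,0,-0.05,0],[0.082,0,0,-0.1,0],[0.082,-0.025,0,-0.15,0],[0.07,-0.0625,0,-0.2,0],[0.05,-0.1125,0,-0.2375,0],[0.035,-0.15,0,-0.275,0],[0.035,-0.175,0,-0.3125,0],[0.035,-0.175,0,-0.3375,0],[0.035,-0.175,0,-0.3375,0]]]'; python3 nudge.py '[[[0.035,0,0,0,0],[0.035,0,0,0,0]]]'; python3 - <<'E'
from h import *
w=snap('w7');go((.5535,.157,.2),11.7);go((.5535,.157,.075),11.7)
print(wproj(w,(.537,.235,.094))+[-1.8,-1.6],wproj(w,(.5535,.157,.092))+[-1.8,-1.6])
m=mask(w,(90,50,50),(115,255,255),(230,0,400,130));print(blobs(m,60),cv2.fitEllipse(cv2.convexHull(np.argwhere(m)[:,::-1].astype(np.int32))))
print(blobs(mask(w,(5,150,120),(18,255,255),(200,0,440,200)),20))
cv2.imwrite('pics/w7z.png',cv2.resize(w['pixels'][10:160,220:400,::-1],None,fx=4,fy=4,interpolation=2)[:600])
E
```

```text
time: 16.0
tool_pos: [0.5379, 0.2338, 0.0817]
orientation: [[-0.232, 0.973, -0.0], [0.973, 0.232, -0.0], [-0.0, -0.0, -1.0]]
contact_force: [-0.0, -0.9, 0.2]
grip_width: 0.0818
gripper_force: 0.0
time: 17.0
tool_pos: [0.571, 0.0978, 0.3557]
orientation: [[-0.231, 0.973, 0.005], [0.973, 0.231, 0.001], [-0.0, 0.005, -1.0]]
contact_force: [-0.5, 1.0, 0.7]
grip_width: 0.0349
gripper_force: 0.0
time: 17.2
tool_pos: [0.5698, 0.0981, 0.3512]
orientation: [[-0.233, 0.973, -0.001], [0.973, 0.233, -0.0], [-0.0, -0.001, -1.0]]
contact_force: [-0.1, 1.0, 0.3]
grip_width: 0.0352
gripper_force: 0.0
t 17.25 p [0.5698 0.098  0.351 ] yaw 13.45 d [ 0.0612 -0.0019  0.151 ] turn 1.75 F [ 0.1  0.5 -0.5]
t 17.25 p [0.5698 0.098  0.351 ] yaw 13.45 d [ 0.0612 -0.0018  0.276 ] turn 1.75 F [ 0.1  0.5 -0.5]
[317.42136243  50.48634747] [315.58966595 114.82729419]
[((np.float64(318.2), np.float64(52.4)), [291, 25, 56, 56, 1201])] ((318.2235412597656, 51.46143341064453), (55.18802261352539, 55.716983795166016), 18.613094329833984)
[((np.float64(315.4), np.float64(114.7)), [309, 108, 14, 14, 155])]
```

View pics/w7z.png

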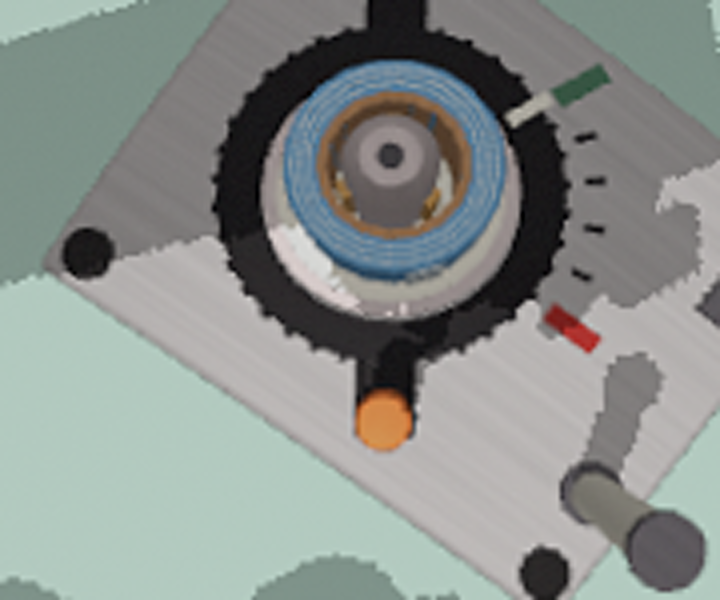

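The roll is seated and upright within about 1 mm of the axis, and the pointer is still at green. Now lug_b again, to lock the collar.

Scaled: 0.276 m / 0.8 = 0.345, 0.265 m / 0.8 = 0.3313, 1.7 degrees / 90 = 0.0189.

```bash
python3 nudge.py '[[[0.035,0.0375,-0.0013,0.05,0],[0.035,0.0765,-0.0023,0.1,0.0189],[0.035,0.0765,-0.0023,0.15,0.0189],[0.035,0.0765,-0.0023,0.2,0.0189],[0.035,0.0765,-0.0023,0.2375,0.0189],[0.035,0.0765,-0.0023,0.2625,0.0189],[0.035,0.0765,-0.0023,0.2875,0.0189],[0.035,0.0765,-0.0023,0.3125,0.0189],[0.035,0.0765,-0.0023,0.3313,0.0189],[0.035,0.0765,-0.0023,0.345,0.0189]]]'; python3 nudge.py '[[[0.035,0,0,0,0],[0.035,0,0,0,0],[0.02,0,0,0,0],[0.02,0,0,0,0],[0.02,0,0,0,0]]]' 20; python3 - <<'E'
from h import *
go((.5535,.157,.075),11.7)
E
```

```text
time: 18.25
tool_pos: [0.5537, 0.1567, 0.0743]
orientation: [[-0.203, 0.979, -0.002], [0.979, 0.203, -0.0], [0.0, -0.002, -1.0]]
contact_force: [-0.4, 0.4, 0.3]
grip_width: 0.0349
gripper_force: 0.0
time: 18.75
tool_pos: [0.554, 0.1568, 0.0764]
orientation: [[-0.203, 0.979, -0.0], [0.979, 0.203, -0.001], [-0.0, -0.001, -1.0]]
contact_force: [-5.8, -1.3, 3.4]
grip_width: 0.0197
gripper_force: 2.6
t 18.75 p [0.554  0.1568 0.0764] yaw 11.7 d [ 0.0003 -0.0004  0.0014] turn 0.0 F [-5.8 -1.3  3.4]
```

Scaled: -0.0731 m / 0.8 = -0.0914, -0.0684 m / 0.8 = -0.0855, 58.8 degrees / 90 = 0.6533.

```bash
python3 nudge.py '[[[0.02,0,-0.0013,0,0],[0.02,0.0011,-0.0146,0,0.0933],[0.02,0.0043,-0.0289,0,0.1867],[0.02,0.0095,-0.0426,0,0.28],[0.02,0.0168,-0.0554,0,0.3733],[0.02,0.0256,-0.0669,0,0.4667],[0.02,0.0363,-0.077,0,0.56],[0.02,0.0483,-0.0855,0,0.6533],[0.02,0.0591,-0.0914,0,0.7333],[0.02,0.0591,-0.0914,0,0.7333]]]'; python3 nudge.py '[[[0.02,0,-0.0025,0,0.0156],[0.02,0.0001,-0.0053,0,0.0333],[0.02,0.0003,-0.007,0,0.0444],[0.02,0.0003,-0.007,0,0.0444]]]'; python3 - <<'E'
from h import *
h=np.array([.537,.235]);s=manip.observe();v=np.array(s['tool_pos'][:2])-h
print('r',np.linalg.norm(v),'ang',np.degrees(np.arctan2(*v[::-1]))%360,'locked at 213');go((.48,.171,.075))
E
```

```text
time: 19.75
tool_pos: [0.473, 0.189, 0.0763]
orientation: [[0.812, 0.583, 0.001], [0.583, -0.812, -0.0], [0.001, 0.001, -1.0]]
contact_force: [0.0, 0.2, -0.5]
grip_width: 0.02
gripper_force: 0.0
time: 20.15
tool_pos: [0.4708, 0.1927, 0.076]
orientation: [[0.851, 0.526, 0.001], [0.526, -0.851, 0.0], [0.001, 0.0, -1.0]]
contact_force: [1.6, -1.9, 1.9]
grip_width: 0.0199
gripper_force: 1.3
r 0.07857323917742888 ang 212.52869757550252 locked at 213
t 20.15 p [0.4708 0.1927 0.076 ] yaw -58.27 d [-0.0036  0.0234  0.001 ] turn None F [ 1.6 -1.9  1.9]
```

Scaled: -0.003 m / 0.8 = -0.0038, -0.0015 m / 0.8 = -0.0019.

```bash
python3 nudge.py '[[[0.02,0,-0.0019,0,0],[0.02,0,-0.0038,0,0],[0.02,0,-0.0038,0,0]]]'; python3 - <<'E'
from h import *
h=np.array([.537,.235]);s=manip.observe();v=np.array(s['tool_pos'][:2])-h
print('ang',np.degrees(np.arctan2(*v[::-1]))%360)
E
```

```text
time: 20.45
tool_pos: [0.4696, 0.1942, 0.0759]
orientation: [[0.851, 0.525, 0.001], [0.525, -0.851, -0.001], [0.001, 0.002, -1.0]]
contact_force: [4.1, -6.2, 1.7]
grip_width: 0.02
gripper_force: 4.0
ang 211.16601595836525
```

The force climbed to 7.4 N, well above the 2.5 N that turns the collar, so it is at its stop. I'll release, retreat and verify.

Scaled: -0.27 m / 0.8 = -0.3375, 0.002 m / 0.8 = 0.0025.

```bash
python3 nudge.py '[[[0.035,0,0.0025,0,0],[0.035,0,0.0025,0,0],[0.035,0,0.0025,-0.025,0],[0.035,0,0.0025,-0.075,0],[0.035,-0.0125,0.0025,-0.125,0],[0.035,-0.0375,0.0025,-0.175,0],[0.035,-0.0625,0.0025,-0.225,0],[0.035,-0.075,0.0025,-0.275,0],[0.035,-0.075,0.0025,-0.3125,0],[0.035,-0.075,0.0025,-0.3375,0]]]'; python3 nudge.py '[[[0.035,0,0,0,0],[0.035,0,0,0,0],[0.035,0,0,0,0]]]'; python3 - <<'E'
from h import *
w=snap('w8');t=camrig.camera('top')
for X in [(.537,.235,.094),(.470,.191,.092)]:print(wproj(w,X)+[-1.8,-1.6])
m=mask(w,(90,50,50),(115,255,255),(200,0,460,170));print(blobs(m,60))
print(blobs(mask(w,(5,150,120),(18,255,255),(150,0,460,220)),20))
a=cv2.resize(w['pixels'][0:200,220:420,::-1],None,fx=2,fy=2,interpolation=2)
b=t['pixels'][60:300,130:510,::-1];b=cv2.copyMakeBorder(b,0,160,0,0,0);cv2.imwrite('pics/w8z.png',np.hstack([a,b]))
E
```

```text
time: 21.45
tool_pos: [0.4183, 0.1629, 0.3481]
orientation: [[0.85, 0.526, 0.003], [0.526, -0.85, -0.0], [0.002, 0.001, -1.0]]
contact_force: [0.6, -0.2, 0.3]
grip_width: 0.0349
gripper_force: 0.0
time: 21.75
tool_pos: [0.418, 0.1623, 0.3445]
orientation: [[0.851, 0.526, -0.002], [0.526, -0.851, -0.0], [-0.002, -0.001, -1.0]]
contact_force: [0.3, 0.0, -0.1]
grip_width: 0.0349
gripper_force: 0.0
[317.19187341  48.9249571 ]
[318.89859255 114.78180451]
[((np.float64(317.0), np.float64(53.6)), [289, 25, 57, 57, 1175])]
[((np.float64(318.5), np.float64(116.9)), [312, 110, 14, 15, 159])]
```

View pics/w8z.png

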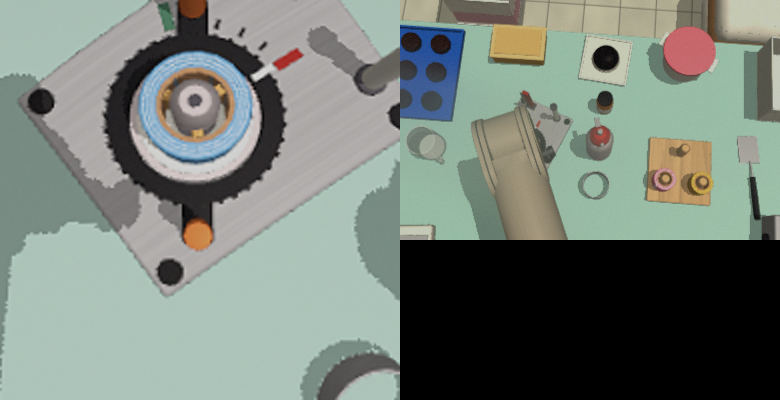

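The pointer is on the red mark, the jaws are out and the roll is centred. The bystanders are where they stood. One last numeric check before handing in.

```bash
python3 - <<'E'
from h import *
w=load('w8');b=np.array([1.8,1.6])
P=lambda x,y,z:wonz(w,np.array([x/2+220-.25,y/2-.25])+b,z)[:2]
h=np.array([.537,.235])
for n,p in(('ptr',P(262,74,.03)),('red',P(288,61,.0145)),('lug',P(198,236,.092)),('roll',P(195,106,.094))):
    v=p-h;print(n,p,np.linalg.norm(v),np.degrees(np.arctan2(v[1],v[0])))
s=manip.observe();print(s['time'],s['contact_force'])
E
```

```text
ptr [0.58544579 0.21031623] 0.05437170701213683 -26.99944416072441
red [0.60801411 0.20015297] 0.07910321488419507 -26.137452210673274
lug [0.46682938 0.18923772] 0.0837741105677653 -146.88932547515708
roll [0.53302932 0.23245739] 0.004714993641591738 -147.36669417313252
21.85 [ 0.61841111 -0.17015451  0.31067125]
```

```bash
python3 -c "
from rig import manip, camrig, job
print(job.hand_in())"
```

```text
the job is handed in; nothing more can be done
None
```

The blue roll is seated on the hub and the collar is locked at the red mark, with the other rolls and bystanders left in place; I handed the job in at about 22 s, but no verdict was returned.

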